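# Find the bur stand in the slide-lid boxes

### The arm

A 6-joint arm with a two-finger parallel gripper is mounted at the origin on a cart in front of the work surface, level with it; the furniture and walls round the work are solid. World frame = base frame: x ahead of the robot, y to its left, z up, the work surface at z = 0. Lengths are in mm, angles in rad, forces in N, time in s.
With the tool pointing down it reaches from about 350 to 875 mm from the base axis. Payload 4.2 kg.
Tool frame: the origin (TCP) lies at the very end of the fingers, on their centre line; the grasp point (between the pads) lies 19 mm behind it; z points along the fingers, y is the line along which they close (so a half turn about z gives the same grasp; the last joint's range is limited). The gripper opens to 85 mm and grips with 20 to 120 N. Pads are 22 mm wide; open, the fingers measure 114 mm over their backs; the gripper's body (76 mm by 85 mm) begins 54 mm behind the grasp point. The pads swing forward as they close: fully open they stand 13 mm farther back than shut.
Start: joints at [1.528, 0.385, 0.008, 0, -1.194, -0.259], TCP at [185.742, 596.74, 231.312] pointing down, gripper open.
Joint ranges: [-3.14, 3.14], [-1.21, 2.06], [-1.07, 1.41], [-3.16, 2.05], [-2.99, -0.16], [-3.1, 3.1]. Speed limits (rad/s): [2.79, 2.79, 3.14, 3.14, 3.14, 3.14].

### API

Orientations are given as a unit quaternion [x, y, z, w].
In Python, from bench import read_state, get_image, camera_model, job_done gives the robot as it stands.
- The arm moves only by the shell command python3 -m handwheel 'ROWS'. ROWS is JSON, a list of rows, each a list of 7 numbers: the shift along the tool's x, y, z in m, then the turn, a rotation vector about the tool's x, y, z in rad, then the gripper's target within -1 to 1 (fully open at 1, half-way at 0, shut at -1). In form: [[dx, dy, dz, wx, wy, wz, jaw], ...]. A call has 1 to 10 rows; each row is the pose to reach, as a shift and turn from the pose commanded when the call began, along the tool's axes at that moment; what a row does not reach only later rows make up. A row lasts 1/8 s, in which the tool goes at most 62.5 mm and 10.7 degrees, less where a joint would pass 70% of its speed; a pose out of reach is approached as far as the arm can. A call with a gripper value outside its range is refused whole. The fingers move at their own pace and stop on an object; the grip force is fixed at half the most. Time passes only in rows, so rows that repeat a pose let the fingers close. It gives the time, the measured TCP pose, the force, the opening and the grip force at its end, in the units of the state.
- read_state(): the state, without advancing time (a new reading comes with each control period).
- get_image(name): name is "side" or "top" or "wrist"; returns (picture, depth): 400x640x3 uint8, blue, green, red; 400x640 float32, mm along the optical axis (not along the pixel's ray), 0 where there is no reading.
- camera_model(name): a dict with "K" (3x3 intrinsics, pixels), "rvec" (rotation vector, rad) and "tvec" (3), from world to camera coordinates, as OpenCV has them; the wrist camera has in their place "hand_eye" (4x4, takes a point from camera to tool coordinates, whose origin is the TCP and whose axes are the flange's). Camera axes: x right, y down, z forward; pixel columns grow to the right and rows downward; lengths in mm; the calibration is good to about 2 mm. The wrist camera is an equidistant fisheye: a pixel r from the principal point sees the ray r / f radians off the axis. A picture is of the moment at which its call begins: read the wrist's pose just before it. camera_model takes no time and is no camera call.
- job_done(): hands the job in; it is judged then, once.
The state is a dict: "clock": time; "joints": joint angles; "joint_vel": joint speeds; "joint_efforts": joint torques, N m; "position": TCP position; "ee_rot": TCP orientation; "contact_force": force on the tool from outside, world axes, zero at the start; "wrist_torque": the same for the moment, N m; "gripper_width": finger opening in mm; "grasp_force": force on a finger pad.
Only numpy, scipy, OpenCV 4.12 (cv2) and the standard library are available. Lean on these libraries where they do the work, as an engineer would, in place of code of your own. Each camera call takes 0.05 s, during which the arm holds its last target. There are 200 camera calls.

### The job

The gold bur stand has been put away in one of the three identical teal boxes. Slide the lids fully open, one box at a time, until you find it, then take it out and stand it upright inside the blue tray. Leave everything else in its box; opened lids may stay open.

Things in the scene. Friction and masses are not known exactly. Their poses are not given: they have to be found in the camera images.
- box_a: One of three identical teal open boxes fixed to the worktop, 100 (x) x 124 (y) x 46 mm high, walls and floor 4 mm, low guide rails to 52 mm along its two sides, covered by a white sliding lid. Origin: centre of the underside; z up, x points away from the robot, the way its lid slides open. Which box holds what changes each time.
- lid_a (a joint): Sliding lid of box_a, in m: 0 shut, 0.09 fully open (slid along the box's +x, overhanging behind it); it stays where it is left, about 1.5 N moves it. White plate 100 x 114 x 4 mm, its top 50 mm above the worktop; it cannot be lifted off.
- knob_a (a point): Centre of the top of the black knob on the lid of box_a, 72 mm above the worktop. The knob is 22 mm long along the box's x, 16 mm wide along its y and 22 mm high above the lid, 36 mm in front of the lid's middle, and moves with the lid.
- box_b: One of three identical teal open boxes fixed to the worktop, 100 (x) x 124 (y) x 46 mm high, walls and floor 4 mm, low guide rails to 52 mm along its two sides, covered by a white sliding lid. Origin: centre of the underside; z up, x points away from the robot, the way its lid slides open. Which box holds what changes each time.
- lid_b (a joint): Sliding lid of box_b, in m: 0 shut, 0.09 fully open (slid along the box's +x, overhanging behind it); it stays where it is left, about 1.5 N moves it. White plate 100 x 114 x 4 mm, its top 50 mm above the worktop; it cannot be lifted off.
- knob_b (a point): Centre of the top of the black knob on the lid of box_b, 72 mm above the worktop. The knob is 22 mm long along the box's x, 16 mm wide along its y and 22 mm high above the lid, 36 mm in front of the lid's middle, and moves with the lid.
- box_c: One of three identical teal open boxes fixed to the worktop, 100 (x) x 124 (y) x 46 mm high, walls and floor 4 mm, low guide rails to 52 mm along its two sides, covered by a white sliding lid. Origin: centre of the underside; z up, x points away from the robot, the way its lid slides open. Which box holds what changes each time.
- lid_c (a joint): Sliding lid of box_c, in m: 0 shut, 0.09 fully open (slid along the box's +x, overhanging behind it); it stays where it is left, about 1.5 N moves it. White plate 100 x 114 x 4 mm, its top 50 mm above the worktop; it cannot be lifted off.
- knob_c (a point): Centre of the top of the black knob on the lid of box_c, 72 mm above the worktop. The knob is 22 mm long along the box's x, 16 mm wide along its y and 22 mm high above the lid, 36 mm in front of the lid's middle, and moves with the lid.
- bur_stand: The wanted part: gold-coloured bur stand with small upright burs, loose, about 0.11 kg. Its block is 32 (x) x 70 (y) x 20 mm high, the burs rise to 38 mm; grasp the block across its narrow 32 mm. Origin: centre of the underside, z up. It stands on the floor (4 mm above the worktop) of one of the boxes, its long side roughly along the box's x.
- cast: Cream plaster cast of a jaw, 58 x 68 x 32 mm, loose, in another of the boxes; stays there. Origin: centre of the underside, z up.
- dish: Small amber dappen dish, 35 x 35 x 30 mm, loose, in the remaining box; stays there. Origin: centre of the underside, z up.
- tray: Shallow blue tray fixed to the worktop, 150 (x) x 125 (y) x 10 mm high, walls and floor 4 mm; empty. Origin: centre of the underside, z up. Boxes and tray stand in one row from left to right in changing order; just right of the row stands a tall steriliser (left side at y = -0.26 m, front and door at about x = 0.36 m, about 0.4 m high): keep the arm clear of it, also on the way in.

How it is judged (in metres and radians):
On the way:
1. the box that holds the bur stand has been opened (its lid slid back at least 70 of 90 mm) with the bur stand still in it (((horizontal distance between bur_stand and box_a below 0.05 m and height (world z) of bur_stand below 0.02 m and value of joint lid_a above 0.07 m) or (horizontal distance between bur_stand and box_b below 0.05 m and height (world z) of bur_stand below 0.02 m and value of joint lid_b above 0.07 m) or (horizontal distance between bur_stand and box_c below 0.05 m and height (world z) of bur_stand below 0.02 m and value of joint lid_c above 0.07 m))), for 0.2 s.
At the end, for the whole second after the job is handed in: The bur stand stands upright (within 10 degrees) and at rest on the floor of the blue tray, its middle within 60 mm of the tray's middle (horizontal distance between bur_stand and tray below 0.06 m and z of bur_stand in the frame of tray below 0.009 m and angle between bur_stand's own z axis and vertical below 0.17 rad and linear speed of bur_stand below 0.02 m/s); the robot touches nothing.
It fails at once if the plaster cast is lifted out of its box (60 mm above the worktop) (height (world z) of cast above 0.06 m).
It fails at once if the dappen dish is lifted out of its box (60 mm above the worktop) (height (world z) of dish above 0.06 m).
It also fails if it takes over 64 s, if anything falls off the work surface, if the arm or the gripper's body presses on something with over 40 N, if the wrist force passes 120 N, or if a joint passes its speed limit or range.

## Working session

There is one attempt and no reset: what is moved stays moved. The work goes in short steps, Python scripts to look and compute and a shell command to move; the robot and the scene stay as the last step left them, time stands still between calls to the robot, and variables do not carry over. Pictures are saved under pics/ and viewed, at most 10 in all, crops included, and the job is handed in when it is done.

```bash
ls; mkdir -p pics; python3 - <<'E'
from bench import *
import cv2,numpy as np
s=read_state();print({k:np.round(v,3).tolist() for k,v in s.items()})
for n in("top","side","wrist"): 
    m=camera_model(n);print(n,{k:np.round(v,3).tolist() for k,v in m.items()})
im,d=get_image("top");cv2.imwrite("pics/top0.png",im);np.save("top0.npy",d)
E
```

```text
pics
{'clock': 0.0, 'joints': [1.528, 0.386, 0.007, -0.0, -1.194, -0.259], 'joint_vel': [-0.002, -0.001, 0.0, 0.002, 0.001, -0.0], 'joint_efforts': [-0.0, -39.229, 18.839, 4.186, -0.005, -0.0], 'position': [185.592, 596.23, 230.23], 'ee_rot': [0.989, -0.15, -0.0, 0.001], 'contact_force': [-0.089, -0.183, 0.908], 'wrist_torque': [0.023, -0.032, 0.044], 'grasp_force': 0.0, 'gripper_width': 85.674}
top {'K': [[478.574, 0.0, 320.737], [0.0, 478.574, 196.12], [0.0, 0.0, 1.0]], 'rvec': [2.147, -2.196, 0.175], 'tvec': [147.022, 450.514, 909.535]}
side {'K': [[507.256, 0.0, 314.322], [0.0, 507.256, 198.599], [0.0, 0.0, 1.0]], 'rvec': [2.217, -0.606, 0.265], 'tvec': [-332.585, 274.949, 756.191]}
wrist {'K': [[309.707, 0.0, 315.132], [0.0, 309.707, 196.824], [0.0, 0.0, 1.0]], 'hand_eye': [[0.001, -0.955, -0.298, 76.296], [1.0, 0.001, 0.001, 0.813], [-0.0, -0.298, 0.955, -142.134], [0.0, 0.0, 0.0, 1.0]]}
```

View pics/top0.png

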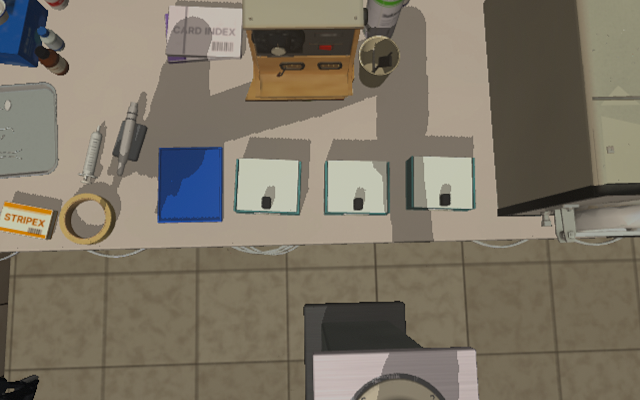

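The top view shows the blue tray at about (190,185), white lids at (268,187), (357,187) and (440,183), and black knobs at (266,202), (358,205) and (445,200). The steriliser is right of x≈487 px.

```bash
cat > h.py <<'E'
from bench import *
import cv2,numpy as np
from scipy.spatial.transform import Rotation as R
def ray_plane(n,uv,z):
    m=camera_model(n);K=np.array(m["K"]);Rm=R.from_rotvec(np.ravel(m["rvec"])).as_matrix();t=np.ravel(m["tvec"])
    c=-Rm.T@t;d=Rm.T@np.linalg.solve(K,np.array([uv[0],uv[1],1.]))
    return c+d*(z-c[2])/d[2]
def wrist_plane(s,uv,z):
    m=camera_model("wrist");K=np.array(m["K"]);H=np.array(m["hand_eye"])
    p=(np.array(uv)-K[:2,2]);r=np.hypot(*p);th=r/K[0,0]
    d=np.array([*(p/max(r,1e-9)*np.sin(th)),np.cos(th)])
    T=R.from_quat(s["ee_rot"]).as_matrix()
    c=T@H[:3,3]+np.array(s["position"]);d=T@H[:3,:3]@d
    return c+d*(z-c[2])/d[2]
def blobs(mask,amin):
    n,l,st,ce=cv2.connectedComponentsWithStats(mask.astype(np.uint8))
    return [(st[i],ce[i],cv2.minAreaRect(np.argwhere(l==i)[:,::-1].astype(np.float32))) for i in range(1,n) if st[i][4]>=amin]
def shift(s,target): # world target TCP -> tool-frame shift (m)
    return R.from_quat(s["ee_rot"]).inv().apply(np.array(target)-s["position"])/1000
E
python3 - <<'E'
from h import *
im=cv2.imread("pics/top0.png");h=cv2.cvtColor(im,cv2.COLOR_BGR2HSV)
roi=np.zeros(im.shape[:2],bool);roi[140:230,150:480]=1
H,S,V=cv2.split(h)
for nm,m,z,a in(("tray",(H>100)&(H<130)&(S>150),10,800),("lid",(V>150)&(S<35)&(im[...,1]>=im[...,2]),50,800),("knob",(V<50),72,60)):
    for st,ce,rc in blobs(m&roi,a):
        cs=[ray_plane("top",p,z)[:2].round() for p in cv2.boxPoints(rc)]
        print(nm,st,ray_plane("top",rc[0],z).round(1),[c.tolist() for c in cs])
s=read_state();print(R.from_quat(s["ee_rot"]).as_matrix().round(3).tolist())
E
```

```text
tray [ 158  147   64   76 4672] [484.1 395.5  10. ] [[561.0, 459.0], [559.0, 334.0], [408.0, 333.0], [411.0, 456.0]]
lid [ 423  157   49   52 2144] [ 472.2 -106.4   50. ] [[523.0, -62.0], [521.0, -156.0], [422.0, -150.0], [424.0, -57.0]]
lid [ 237  159   61   53 2784] [474.1 239.3  50. ] [[428.0, 297.0], [527.0, 294.0], [521.0, 180.0], [422.0, 186.0]]
lid [ 328  161   57   52 2492] [467.9  69.9  50. ] [[420.0, 125.0], [518.0, 122.0], [517.0, 14.0], [418.0, 18.0]]
knob [440 194  10  11  97] [437.8 -93.2  72. ] [[447.0, -85.0], [447.0, -102.0], [428.0, -101.0], [429.0, -84.0]]
[[0.955, -0.297, -0.001], [-0.297, -0.955, -0.002], [0.0, 0.002, -1.0]]
```

```bash
python3 -m handwheel '[[0.045,0.04,0,0,0,-0.1,-1],[0.09,0.08,0,0,0,-0.2,-1],[0.135,0.12,0,0,0,-0.302,-1],[0.18,0.16,0,0,0,-0.302,-1],[0.225,0.2,0,0,0,-0.302,-1],[0.27,0.24,0,0,0,-0.302,-1],[0.31,0.276,0,0,0,-0.302,-1],[0.31,0.276,0,0,0,-0.302,-1],[0.31,0.276,0,0,0,-0.302,-1]]'
python3 - <<'E'
from h import *
s=read_state();im,d=get_image("wrist");cv2.imwrite("pics/w1.png",im)
print(s["position"],R.from_quat(s["ee_rot"]).as_matrix().round(3).tolist())
H,S,V=cv2.split(cv2.cvtColor(im,cv2.COLOR_BGR2HSV))
for st,ce,rc in blobs(V<50,150): print(st,ce.round(),wrist_plane(s,ce,72).round())
E
```

```text
clock: 1.18
position: [399.6, 240.9, 231.0]
ee_rot: [1.0, -0.0, -0.0, 0.0]
contact_force: [0.8, -0.4, -0.1]
gripper_width: 0.2
grasp_force: 0.0
[399.62248035 240.86150843 231.03666115] [[1.0, -0.001, -0.0], [-0.001, -1.0, -0.0], [-0.0, 0.0, -1.0]]
[596 166  44  24 289] [621. 178.] [ 411. -228.   72.]
[  109   249   412   151 32692] [315. 345.] [177. 240.  72.]
[   0  254   75  146 4840] [ 23. 354.] [ -9. 933.  72.]
```

View pics/w1.png

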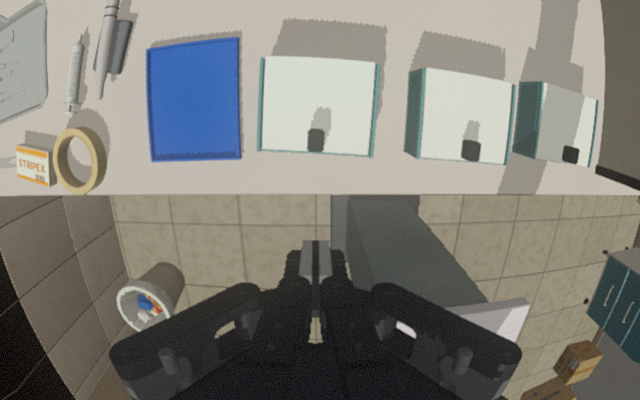

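The wrist view shows the knobs at about (316,140), (471,150) and (570,155), the tray at (195,100), and the shut fingers at (315,270).

```bash
python3 - <<'E'
from h import *
im=cv2.imread("pics/w1.png");V=im.max(2)
s=dict(position=[399.6,240.9,231],ee_rot=[1,0,0,0])
roi=np.zeros(V.shape,bool);roi[120:166,250:590]=1
for st,ce,rc in blobs((V<60)&roi,60):
    x,y,w,h,a=st;print(st,[wrist_plane(s,p,z).round() .tolist()for p,z in(((x+w/2,y+2),72),((x+w/2,y+h),72),((x+w/2,y+h),50))])
E
```

```text
[563 147  15  16 147] [[445.0, -85.0, 72.0], [427.0, -89.0, 72.0], [424.0, -113.0, 50.0]]
```

```bash
python3 -m handwheel '[[0,0,0.06,0,0,0,-1],[0,0,0.12,0,0,0,-1],[0,0,0.172,0,0,0,-1],[0.012,0,0.172,0,0,0,-1],[0.03,0,0.172,0,0,0,-1],[0.05,0,0.172,0,0,0,-1],[0.07,0,0.172,0,0,0,-1],[0.09,0,0.172,0,0,0,-1],[0.1,0,0.172,0,0,0,-1],[0.105,0,0.172,0,0,0,-1]]'
python3 -m handwheel '[[0.002,0,0,0,0,0,-1],[0.002,0,0,0,0,0,-1]]'
python3 - <<'E'
from h import *
im,d=get_image("side");cv2.imwrite("pics/s1.png",im)
E
```

```text
clock: 2.48
position: [504.4, 241.2, 60.8]
ee_rot: [1.0, -0.001, -0.001, -0.0]
contact_force: [-13.4, 4.1, 9.2]
gripper_width: -0.0
grasp_force: 6.9
clock: 2.72
position: [504.3, 240.9, 60.5]
ee_rot: [1.0, -0.0, -0.002, 0.0]
contact_force: [-9.8, 2.5, 7.2]
gripper_width: -0.4
grasp_force: 5.2
```

View pics/s1.png

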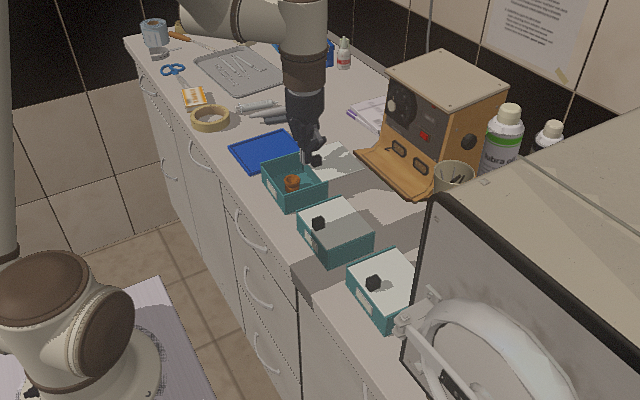

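The left lid is open and its box holds the amber dish (292,182). The middle box is next.

```bash
python3 -m handwheel '[[-0.02,0,0,0,0,0,-1],[-0.03,0,-0.06,0,0,0,-1],[-0.06,0.05,-0.06,0,0,0,-1],[-0.09,0.1,-0.06,0,0,0,-1],[-0.114,0.15,-0.06,0,0,0,-1],[-0.114,0.171,-0.06,0,0,0,-1],[-0.114,0.171,0,0,0,0,-1],[-0.09,0.171,0,0,0,0,-1],[-0.07,0.171,0,0,0,0,-1],[-0.05,0.171,0,0,0,0,-1]]'
python3 -m handwheel '[[0.02,0,0,0,0,0,-1],[0.035,0,0,0,0,0,-1],[0.045,0,0,0,0,0,-1],[0.047,0,0,0,0,0,-1],[0.047,0,0,0,0,0,-1]]'
python3 - <<'E'
from h import *
im,d=get_image("side");cv2.imwrite("pics/s2.png",im[100:360,200:460])
E
```

```text
clock: 4.03
position: [456.8, 69.8, 59.7]
ee_rot: [1.0, 0.0, -0.0, 0.0]
contact_force: [-2.0, -1.0, -0.3]
gripper_width: 0.0
grasp_force: 1.1
clock: 4.65
position: [498.7, 69.1, 59.0]
ee_rot: [1.0, -0.001, -0.005, 0.001]
contact_force: [-13.3, 1.7, 6.7]
gripper_width: 0.0
grasp_force: 6.5
```

View pics/s2.png

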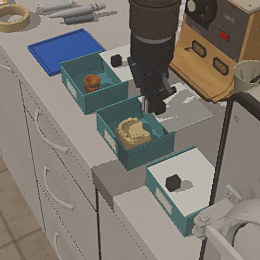

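The middle box holds the cream cast (crop 130,130), so the bur stand is in the right box.

```bash
python3 -m handwheel '[[-0.02,0,0,0,0,0,-1],[-0.03,0,-0.06,0,0,0,-1],[-0.06,0.05,-0.06,0,0,0,-1],[-0.09,0.1,-0.06,0,0,0,-1],[-0.104,0.15,-0.06,0,0,0,-1],[-0.104,0.163,-0.06,0,0,0,-1],[-0.104,0.163,0,0,0,0,-1],[-0.08,0.163,0,0,0,0,-1],[-0.06,0.163,0,0,0,0,-1],[-0.04,0.163,0,0,0,0,-1]]'
python3 -m handwheel '[[0.02,0,0,0,0,0,-1],[0.035,0,0,0,0,0,-1],[0.045,0,0,0,0,0,-1],[0.049,0,0,0,0,0,-1],[0.049,0,0,0,0,0,-1]]'
```

```text
clock: 5.95
position: [464.2, -92.6, 58.9]
ee_rot: [1.0, 0.0, -0.001, 0.0]
contact_force: [-3.0, -1.7, -0.5]
gripper_width: 0.0
grasp_force: 1.1
clock: 6.58
position: [504.8, -93.3, 58.2]
ee_rot: [1.0, -0.001, -0.009, 0.0]
contact_force: [-15.5, 1.6, 10.3]
gripper_width: 0.1
grasp_force: 7.7
```

```bash
python3 -m handwheel '[[-0.02,0,0,0,0,0,-1],[-0.04,0,-0.06,0,0,0,-1],[-0.08,0,-0.11,0,0,0,0],[-0.1,0,-0.14,0,0,0,1],[-0.1,0,-0.14,0,0,0,1],[-0.1,0,-0.14,0,0,0,1]]'
python3 - <<'E'
from h import *
s=read_state();im,d=get_image("wrist");t,d=get_image("top")
print(s["position"],s["ee_rot"])
cv2.imwrite("pics/w3f.png",im);cv2.imwrite("pics/t3f.png",t)
a=cv2.resize(t[120:240,380:500],(480,480));b=im[0:240,200:440]
c=np.zeros((480,720,3),np.uint8);c[:,:480]=a;c[:240,480:]=b;cv2.imwrite("pics/c3.png",c)
E
```

```text
clock: 7.32
position: [413.4, -92.6, 199.3]
ee_rot: [1.0, 0.0, 0.001, -0.0]
contact_force: [0.4, -0.8, 0.2]
gripper_width: 72.2
grasp_force: 0.0
[413.37629169 -92.56592904 199.28178862] [ 9.99999654e-01  2.54794623e-04  7.43375197e-04 -2.71669952e-04]
```

View pics/c3.png

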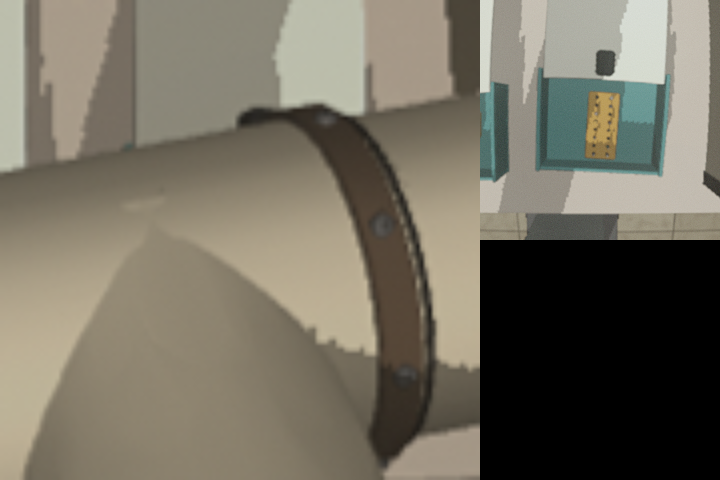

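The gold stand is in the right box at wrist pixel ≈(322,125), with its long side near x. The lid is open, its knob at about (325,62). The arm hides the box in the top view.

```bash
python3 - <<'E'
from h import *
im=cv2.imread("pics/w3f.png");H,S,V=cv2.split(cv2.cvtColor(im,cv2.COLOR_BGR2HSV))
s=dict(position=[413.4,-92.6,199.3],ee_rot=[1,0,0,0])
roi=np.zeros(V.shape,bool);roi[70:180,270:370]=1
m=cv2.morphologyEx(((H>12)&(H<32)&(S>90)&roi).astype(np.uint8),cv2.MORPH_CLOSE,np.ones((5,5)))
for st,ce,rc in blobs(m,300):
    bp=np.array([wrist_plane(s,p,24)[:2] for p in cv2.boxPoints(rc)])
    print(st,rc,wrist_plane(s,rc[0],24).round(1),bp.round().tolist(),cv2.minAreaRect(bp.astype(np.float32)))
m=(H>80)&(H<100)&(S>80)
ys=np.argwhere(m[160:175,270:370]); 
for p in((262,170),(460-0,173)): pass
# box front rim corners z=46
r=np.zeros(V.shape,bool);r[70:185,255:392]=1
for st,ce,rc in blobs(m&r,300):
    print(st,[wrist_plane(s,p,46)[:2].round().tolist() for p in cv2.boxPoints(rc)])
E
```

```text
[ 305   92   35   67 2005] ((321.8934020996094, 124.99237823486328), (30.564983367919922, 66.11726379394531), 4.085616588592529) [ 466.9 -100.5   24. ] [[434.0, -82.0], [502.0, -87.0], [500.0, -118.0], [431.0, -114.0]] ((466.73944091796875, -100.61701202392578), (31.783702850341797, 68.51779174804688), 85.94152069091797)
```

```bash
python3 -m handwheel '[[0.03,0.004,0.02,0,0,0.07,0.2],[0.0536,0.008,0.06,0,0,0.07,0.2],[0.0536,0.008,0.11,0,0,0.07,0.2],[0.0536,0.008,0.12,0,0,0.07,0.2],[0.0536,0.008,0.12,0,0,0.07,0.2],[0.0536,0.008,0.12,0,0,0.07,0.2]]'
python3 - <<'E'
from h import *
s=read_state();im,d=get_image("wrist");cv2.imwrite("pics/w4.png",im)
print(s["position"],R.from_quat(s["ee_rot"]).as_matrix()[:,0].round(3),s["gripper_width"],s["contact_force"], shift(s,[467,-100.5,7]))
E
```

```text
clock: 8.18
position: [467.7, -100.8, 80.9]
ee_rot: [0.999, -0.035, 0.002, -0.0]
contact_force: [-0.1, 0.7, 0.8]
gripper_width: 51.0
grasp_force: 0.0
[ 467.73943515 -100.80693649   80.91256046] [ 0.998 -0.069  0.003] 51.02930993489943 [-0.10747681  0.7167795   0.82385073] [-0.00101193 -0.00023645  0.07390959]
```

View pics/w4.png

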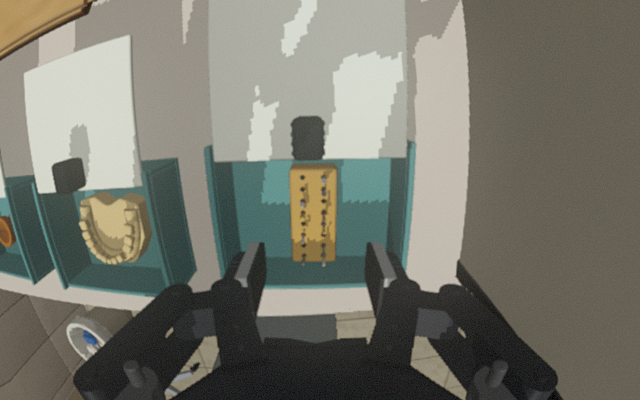

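The stand at (313,213) is centred between the open fingers (248 and 382) and lined up with them, so I can go down and grip.

```bash
python3 -m handwheel '[[0,0,0.03,0,0,0,0.2],[0,0,0.055,0,0,0,0.2],[0,0,0.074,0,0,0,0.2],[0,0,0.074,0,0,0,0.2],[0,0,0.074,0,0,0,-1],[0,0,0.074,0,0,0,-1],[0,0,0.074,0,0,0,-1],[0,0,0.074,0,0,0,-1]]'

```

```text
clock: 9.22
position: [467.7, -100.8, 7.0]
ee_rot: [0.999, -0.035, 0.002, -0.0]
contact_force: [-0.9, 1.4, 7.4]
gripper_width: 30.8
grasp_force: 60.3
```

```bash
python3 -m handwheel '[[0,0,-0.03,0,0,0,-1],[0,0,-0.08,0,0,0,-1],[0,0,-0.13,0,0,0,-1],[0,0,-0.13,0,0,0,-1]]'
python3 -m handwheel '[[-0.002,-0.05,0,0,0,0,-1],[-0.004,-0.1,0,0,0,0,-1],[-0.006,-0.16,0,0,0,-0.03,-1],[-0.008,-0.22,0,0,0,-0.07,-1],[-0.01,-0.28,0,0,0,-0.07,-1],[-0.012,-0.34,0,0,0,-0.07,-1],[-0.015,-0.4,0,0,0,-0.07,-1],[-0.017,-0.45,0,0,0,-0.07,-1],[-0.018,-0.496,0,0,0,-0.07,-1],[-0.018,-0.496,0,0,0,-0.07,-1]]'
python3 -m handwheel '[[0,0,0,0,0,0,-1],[0,0,0,0,0,0,-1]]'
python3 - <<'E'
from h import *
s=read_state();im,d=get_image("side");cv2.imwrite("pics/s5.png",im[60:260,160:400])
E
```

```text
clock: 9.72
position: [469.2, -100.7, 139.9]
ee_rot: [0.999, -0.035, 0.006, -0.001]
contact_force: [-0.2, -0.8, -1.4]
gripper_width: 30.9
grasp_force: 59.8
clock: 10.98
position: [482.2, 397.6, 133.3]
ee_rot: [1.0, 0.002, -0.001, 0.0]
contact_force: [-0.6, -0.9, -0.8]
gripper_width: 30.4
grasp_force: 60.0
clock: 11.22
position: [482.8, 393.7, 134.9]
ee_rot: [1.0, -0.001, -0.0, 0.0]
contact_force: [0.7, 0.2, -1.6]
gripper_width: 30.4
grasp_force: 60.0
```

View pics/s5.png

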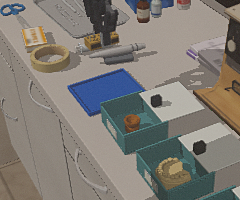

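The stand is held level at crop (97,42), above the tray. Next I lower it, release and back off.

```bash
python3 -m handwheel '[[0,0,0.05,0,0,0,-1],[0,0,0.095,0,0,0,-1],[0,0,0.115,0,0,0,-1],[0,0,0.122,0,0,0,-1],[0,0,0.126,0,0,0,-1],[0,0,0.127,0,0,0,-1],[0,0,0.127,0,0,0,-1]]'
```

```text
clock: 12.15
position: [483.4, 395.6, 9.3]
ee_rot: [1.0, 0.0, 0.001, -0.001]
contact_force: [0.4, 0.3, -1.4]
gripper_width: 30.9
grasp_force: 60.0
```

```bash
python3 -m handwheel '[[0,0,0.001,0,0,0,-1],[0,0,0.002,0,0,0,-1],[0,0,0.002,0,0,0,-1]]'
python3 -m handwheel '[[0,0,0,0,0,0,0.1],[0,0,0,0,0,0,0.1],[0,0,0,0,0,0,0.1],[0,0,-0.03,0,0,0,0.1],[0,0,-0.08,0,0,0,0.1],[0,0,-0.14,0,0,0,0.1],[-0.04,0,-0.19,0,0,0,0.1],[-0.08,0,-0.2,0,0,0,0.1],[-0.08,0,-0.2,0,0,0,0.1],[-0.08,0,-0.2,0,0,0,0.1]]'
python3 - <<'E'
from h import *
s=read_state();im,d=get_image("wrist");cv2.imwrite("pics/w6.png",im);print(s["position"])
H,S,V=cv2.split(cv2.cvtColor(im,cv2.COLOR_BGR2HSV))
r=np.zeros(V.shape,bool);r[40:240,240:400]=1
m=cv2.morphologyEx(((H>12)&(H<32)&(S>90)&r).astype(np.uint8),cv2.MORPH_CLOSE,np.ones((5,5)))
for st,ce,rc in blobs(m,200): print(rc,wrist_plane(s,rc[0],24),cv2.minAreaRect(np.float32([wrist_plane(s,p,24)[:2] for p in cv2.boxPoints(rc)])))
E
```

```text
clock: 12.52
position: [483.1, 395.4, 7.1]
ee_rot: [1.0, 0.0, 0.0, -0.0]
contact_force: [-1.6, -0.8, 2.8]
gripper_width: 30.4
grasp_force: 60.6
clock: 13.78
position: [403.0, 395.1, 206.2]
ee_rot: [1.0, 0.0, 0.0, 0.0]
contact_force: [-0.1, -0.1, -0.1]
gripper_width: 47.1
grasp_force: 0.0
[402.99261049 395.13579949 206.15401363]
((315.5, 100.0), (64.0, 29.0), 90.0) [482.20213887 393.83254     24.        ] ((482.3115234375, 393.8293762207031), (67.3111343383789, 30.298093795776367), 0.07733254879713058)
```

View pics/w6.png

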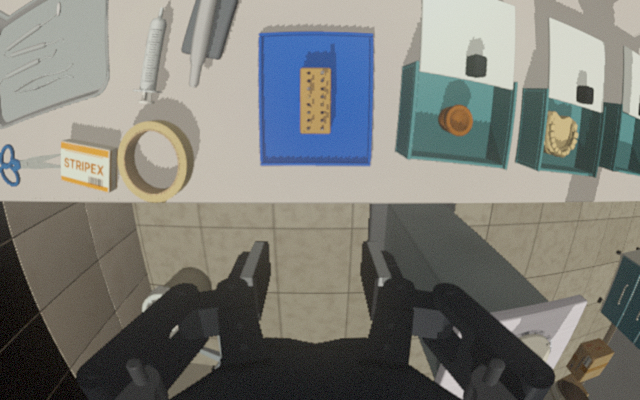

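The stand is upright at (316,100), in the middle of the tray, and the gripper is clear. The dish (457,120) and the cast (562,133) are still in their boxes.

```bash
python3 -c "
from bench import *
print(job_done())"
```

```text
the job is handed in; nothing more can be done
None
```

I found the bur stand in the third (right-hand) box I opened, stood it upright within about 2 mm of the middle of the blue tray, and handed the job in at about 14 s; no verdict was returned.

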